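# Drip tray home under the soap dispenser

## Robot

A 6-joint arm with a two-finger parallel gripper is mounted at the origin on the work surface. World frame = base frame: x ahead of the robot, y to its left, z up, the work surface at z = 0. Lengths are in mm, angles in degrees, forces in N, time in s.
With the tool pointing down it reaches from about 350 to 850 mm from the base axis. Payload 8.1 kg.
Tool frame: the origin (TCP) lies at the very end of the fingers, on their centre line; the grasp point (between the pads) lies 19 mm behind it; z points along the fingers, y is the line along which they close (so a half turn about z gives the same grasp; the last joint's range is limited). The gripper opens to 85 mm and grips with 20 to 120 N. Pads are 22 mm wide; open, the fingers measure 114 mm over their backs; the gripper's body (76 mm by 85 mm) begins 54 mm behind the grasp point. The pads swing forward as they close: fully open they stand 13 mm farther back than shut.
Start: joints at [-79.836, 7.471, 85.268, -0, 87.261, -4.893], TCP at [155.891, -579.399, 231.292] pointing down, gripper open.
Joint ranges: [-169.43, 169.43], [-51.17, 129.36], [1.28, 143.12], [-76.62, 256.62], [0, 156.53], [-152.29, 152.29]. Speed limits (degrees/s): [136.94, 136.94, 159.86, 180, 180, 180].

## Interface

Orientations are given as [roll, pitch, yaw] about the fixed x, y, z axes, in that order (R = Rz(yaw) Ry(pitch) Rx(roll)).
In Python, from bench import * gives the robot as it stands.
- The arm moves only by the tool play_rows, never from a script. Its argument "increments" is a list of rows, each a list of 3 entries, a list of its own where there are three numbers: the gripper's target within -1 to 1 (fully open at 1, half-way at 0, shut at -1), then the shift along the tool's x, y, z in mm, then the turn about the tool's z in rad. A call has 1 to 12 rows; each row shifts and turns the commanded pose from where the row before left it, along the tool's axes as they then stand; what a row does not reach is not made up. A row lasts 1/12 s, in which the tool goes at most 41.7 mm and 7.16 degrees, less where a joint would pass 70% of its speed; a pose out of reach is approached as far as the arm can. A call is refused whole if a number of a shift passes 41.7 or a number of a turn 0.125, either way. A call with a gripper value outside its range is refused whole. The fingers move at their own pace and stop on an object; "force" is the grip in N (left out, the last holds). Time passes only in rows, so rows that do not move let the fingers close. It gives the time, the measured TCP pose, the force, the opening and the grip force at its end, in the units of the state.
- sense(): the state, without advancing time (a new reading comes with each control period).
- snapshot(name): name is "scene" or "side" or "wrist"; returns a dict with "color" (480x640x3 uint8, red, green, blue), "intrinsics" (3x3 intrinsics, pixels), "world_from_camera" (4x4, takes a point from camera to world coordinates). Camera axes: x right, y down, z forward; pixel columns grow to the right and rows downward; lengths in mm; the calibration is good to about 2 mm. A picture is of the moment at which its call begins. There is no depth.
- hand_in(): hands the job in; it is judged then, once.
Trained networks look in a picture, given as the dict that the camera call returned (one of the last four; its "shot" number tells which), for a name from the list of things; names that differ only in an ending like _2 or _b are one class to them, and where a whole thing is asked for, a point or a joint stands for the part that bears it (a point fixed in the world has none). Each returns a list of dicts, best first, with "p" (0 to 1); they miss things now and then, are a little off and sometimes report something else, mostly with a low value. They report only what shows in the picture. A call takes as long as a camera call. They do not tell look-alikes from the thing itself.
- find_in(query, picture): "xyz" ([x, y, z] in mm, in the coordinates of the camera as it stood for that picture, good to about 4 mm: the middle of the surface that is visible of it).
- regions_of(query, picture): "mask" (480x640 bool, what is visible of it).
- pinpoint(query, picture): "xyz" ([x, y, z] in mm, in the coordinates of the camera as it stood for that picture, good to about 4 mm: a listed point, or the origin of a listed thing).
The state is a dict: "time": time; "joint_pos": joint angles; "qd": joint speeds; "joint_efforts": joint torques, N m; "tool_pos": TCP position; "tcp_rot": TCP orientation; "ft_force": force on the tool from outside, world axes, zero at the start; "wrist_torque": the same for the moment, N m; "finger_gap": finger opening in mm; "grip_force": force on a finger pad.
Only numpy, scipy, OpenCV 4.12 (cv2) and the standard library are available. Lean on these libraries where they do the work, as an engineer would, in place of code of your own. Each camera call takes 0.05 s, during which the arm holds its last target. There are 200 camera calls.

## Task

The soap dispenser on the laundry-room folding table has been rinsed out and its drip tray is lying beside it. Of the two steel trays, slide the broad one that fits the bay, plain end first, into the low bay in the dispenser's foot until it is fully home, with its front flush with the foot and its handle tab sticking out. Leave the narrow tray where it lies.

Things in the scene. Friction and masses are not known exactly. Their poses are not given: they have to be found in the camera images.
- dispenser: Fixed soap dispenser: foot 152 mm wide, 208 deep, 66 high; white tower (316 high) from 78 mm behind its front, spout from 51 mm. Bay in the foot: 124 wide, 54 high, 118 deep to a stop; no floor or sill. Guide cheeks 36 high flare from 124 apart at the foot's front to 176 apart 32 mm ahead. Origin: table height, middle of the mouth, plane of the foot's front. x points level into the bay, z up.
- drip_tray: The broad tray, to be slid in: open steel tray with dark crossbars, 115 mm long (x), 110 wide (y), 38 high, 0.17 to 0.35 kg, loose. Origin: middle of its underside, handle tab not counted. x points to its nose, which goes in first; z up; the tab is on the -x end. Against the stop its origin lies 60 mm inside the mouth and its front end is flush with the foot within 3 mm.
- drip_tray_grip (a point): Where to pinch the drip tray's handle tab, a flat upright plate 14 mm thick (along y), reaching from 57 to 112 mm behind the tray's origin and from 4 to 60 mm above its underside. The point lies 87 mm behind the origin and 42 mm above the underside, 18 mm below the tab's top. Same axes as the tray.
- narrow_tray: The other steel tray, not to be used: the same length, height and handle tab, but only 62 mm wide, open, with one dark partition and no crossbars, loose. Origin: middle of its underside; x points away from its tab.
There are look-alikes about, which are no part of the job. Leave any green or purple look-alike of the drip_tray alone.

How it is judged:
By the outcome, as a careful person would: the job done as asked, in the order asked, and still so for the second after the job is handed in, with the robot touching nothing.
It also fails if it takes over 40 s, if anything falls off the work surface, if the arm or the gripper's body presses on something with over 40 N, if the wrist force passes 120 N, or if a joint passes its speed limit or range.

## Working session

There is one attempt and no reset: what is moved stays moved. The work goes in short steps, Python scripts to look and compute and a tool call to move; the robot and the scene stay as the last step left them, time stands still between calls to the robot, and variables do not carry over. Pictures are saved under pics/ and viewed, at most 11 in all, crops included, and the job is handed in when it is done.

Besides the shell and the picture viewer there is one more tool, called after ">>>" as a command line: name --argument value ..., lists and objects as JSON in quotes. play_rows: Moves the arm, as the interface text tells. Its arguments: {"type":"object","properties":{"increments":{"type":"array","items":{"type":"array"}},"force":{"type":"number"}},"required":["increments"]}

```bash
mkdir -p pics; cat > h.py <<'E'
from bench import *
import numpy as np, cv2
def save(s,n): cv2.imwrite(f'pics/{n}.png', s['color'][:,:,::-1])
def w(s,p): return (s['world_from_camera']@np.r_[p,1])[:3]
def px(s,P):
    c=np.linalg.inv(s['world_from_camera'])@np.r_[P,1]; u=s['intrinsics']@c[:3]; return u[:2]/u[2]
def ray(s,u,v,z):
    d=s['world_from_camera'][:3,:3]@np.linalg.inv(s['intrinsics'])@[u,v,1]; o=s['world_from_camera'][:3,3]
    return o+d*(z-o[2])/d[2]
E
python3 - <<'E'
from h import *
print(sense())
for n in ['scene','side']:
    s=snapshot(n); save(s,n)
    print(n, s['world_from_camera'][:3,3].round())
    for q in ['dispenser','drip_tray','drip_tray_grip','narrow_tray']:
        for r in pinpoint(q,s): P=w(s,r['xyz']); print(q,round(r['p'],2),P.round(),px(s,P).round())
E
```

```text
{'time': 0.0, 'joint_pos': array([-7.98358981e+01,  7.51707121e+00,  8.53298809e+01,  9.72214147e-04,
        8.72629588e+01, -4.89503272e+00]), 'qd': array([-0.03965502,  0.13689509, -0.00939878, -0.09155914, -0.0904926 ,
        0.00586644]), 'joint_efforts': array([ 1.33107886e-03, -5.69400895e+01, -5.00547838e+01, -7.89216142e-05,
        1.48174691e-02,  2.75273385e-05]), 'tool_pos': array([ 155.79704285, -578.8346805 ,  230.21822173]), 'tcp_rot': array([-1.79890573e+02, -1.03462202e-02,  1.50590774e+01]), 'ft_force': array([ 0.07682014, -1.01032067, -0.1613874 ]), 'wrist_torque': array([0.01087045, 0.01459442, 0.0149473 ]), 'grip_force': 0.0, 'finger_gap': 85.22895077767473}
scene [ 975. -287.  859.]
dispenser 0.83 [571. 116.   4.] [471. 275.]
drip_tray 0.95 [ 269. -568.    2.] [135. 216.]
drip_tray 0.9 [ 244. -330.    0.] [240. 191.]
drip_tray 0.56 [ 593. -224.   -0.] [313. 317.]
drip_tray 0.56 [ 483. -488.    3.] [174. 292.]
drip_tray 0.36 [569. 115.   0.] [470. 275.]
drip_tray_grip 0.9 [ 573. -483.   41.] [174. 325.]
drip_tray_grip 0.67 [ 333. -324.   37.] [245. 211.]
drip_tray_grip 0.58 [ 358. -550.   42.] [138. 236.]
narrow_tray 0.68 [ 431. -238.   -2.] [292. 250.]
side [  358. -1057.  1045.]
drip_tray 0.95 [ 605. -224.   -2.] [394. 261.]
drip_tray 0.71 [ 247. -332.   -5.] [252. 307.]
drip_tray 0.63 [ 488. -485.   -1.] [361. 356.]
drip_tray 0.62 [ 274. -569.   -7.] [265. 401.]
drip_tray_grip 0.86 [ 571. -481.   40.] [400. 342.]
drip_tray_grip 0.82 [ 359. -554.   39.] [304. 381.]
drip_tray_grip 0.68 [ 618. -313.   36.] [407. 279.]
drip_tray_grip 0.63 [ 337. -318.   41.] [289. 288.]
narrow_tray 0.79 [ 437. -234.   -1.] [328. 268.]
```

View pics/scene.png

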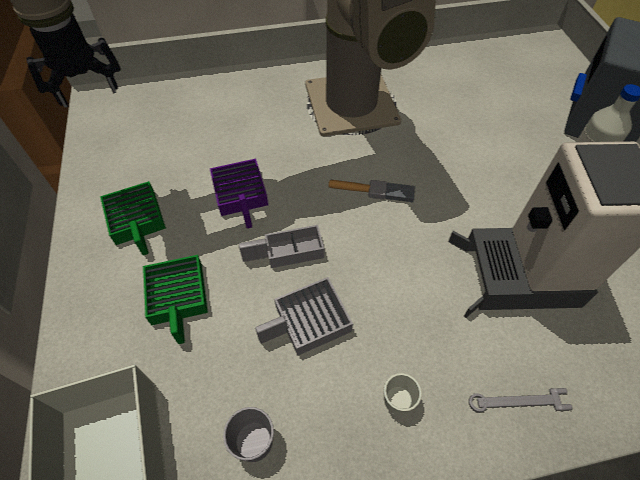

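View pics/side.png

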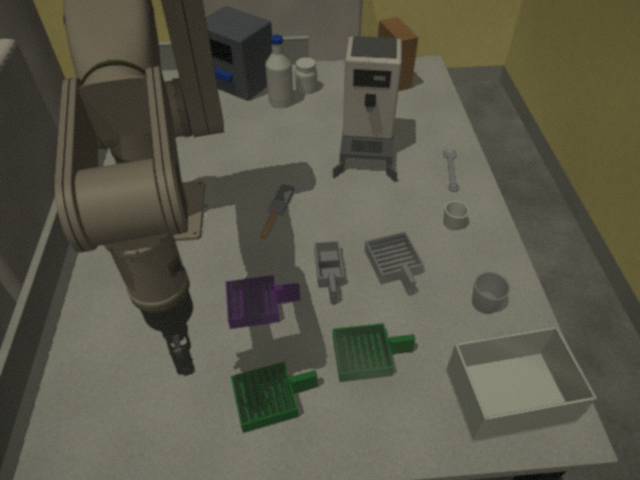

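Candidates: green (135,216) and (174,292), purple (240,191), the narrow grey tray with one partition at (292,250), and the broad grey tray with crossbars at (313,317). I choose (313,317) and check it close up, together with the mouth.

```bash
python3 - <<'E'
from h import *
s=snapshot('scene'); c=s['color'][:,:,::-1]
a=cv2.resize(c[260:370,250:370],(480,440),interpolation=cv2.INTER_CUBIC)
b=cv2.resize(c[220:330,440:520],(320,440),interpolation=cv2.INTER_CUBIC)
cv2.imwrite('pics/crop.png',np.hstack([a,b]))
# project model hypotheses
def T(o,yaw,P):
    y=np.radians(yaw); return np.array([o[0]+P[0]*np.cos(y)-P[1]*np.sin(y),o[1]+P[0]*np.sin(y)+P[1]*np.cos(y),P[2]])
for yaw in (95,100,105): print(yaw,[px(s,T((570,116),yaw,p)).round().tolist() for p in [(0,76,66),(0,-76,66),(-32,88,36),(-32,-88,36),(208,-76,66)]])
for yaw in (100,105,110): print(yaw,[px(s,T((599,-224),yaw,p)).round().tolist() for p in [(57,55,38),(57,-55,38),(-57,55,38),(-57,-55,38),(-112,0,60)]])
E
```

```text
95 [[462.0, 229.0], [499.0, 292.0], [442.0, 236.0], [482.0, 309.0], [593.0, 264.0]]
100 [[459.0, 230.0], [502.0, 291.0], [440.0, 238.0], [486.0, 309.0], [590.0, 256.0]]
105 [[457.0, 231.0], [504.0, 290.0], [437.0, 240.0], [490.0, 309.0], [586.0, 248.0]]
100 [[330.0, 278.0], [353.0, 326.0], [276.0, 297.0], [295.0, 348.0], [256.0, 327.0]]
105 [[327.0, 277.0], [354.0, 323.0], [274.0, 300.0], [299.0, 349.0], [257.0, 332.0]]
110 [[324.0, 276.0], [355.0, 319.0], [273.0, 303.0], [302.0, 350.0], [260.0, 337.0]]
```

View pics/crop.png

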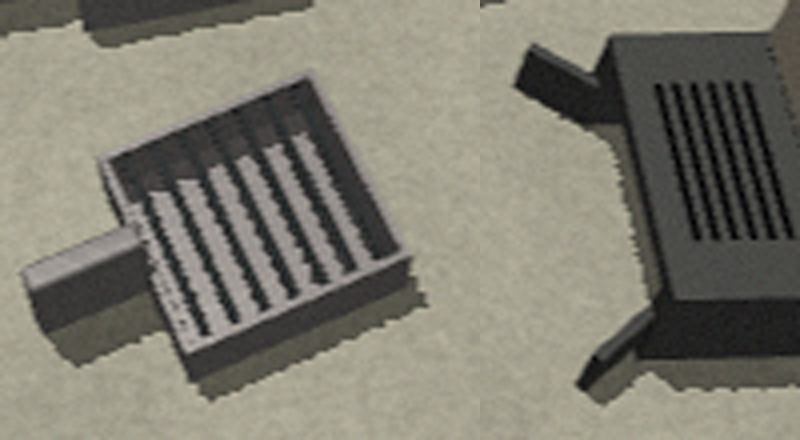

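Crop: the grey tray with crossbars (and its tab, left) is the broad one. The foot's top front corners are at about (472,229) and (486,294), and the tray's rim corners are at (275,300), (328,279), (352,324) and (297,347).

```bash
cat >> h.py <<'E'
from scipy.optimize import least_squares
def T(o,yaw,P):
    y=np.radians(yaw); return np.array([o[0]+P[0]*np.cos(y)-P[1]*np.sin(y),o[1]+P[0]*np.sin(y)+P[1]*np.cos(y),P[2]])
def fit(s,pts,pix,x0):
    r=least_squares(lambda x:np.ravel([px(s,T(x[:2],x[2],p))-q for p,q in zip(pts,pix)]),x0,x_scale=[1,1,.3]); return r.x.round(1), r.fun.round(1)
E
python3 - <<'E'
from h import *
s=snapshot('scene')
print(fit(s,[(57,55,38),(57,-55,38),(-57,55,38),(-57,-55,38)],[(328,279),(352,324),(275,300),(297.5,347.5)],(599,-224,105)))
print(fit(s,[(0,76,66),(0,-76,66)],[(472.5,229.5),(486.3,294.5)],(571,116,85)))
print(fit(s,[(0,76,66),(0,-76,66),(208,-76,66)],[(472.5,229.5),(486.3,294.5),(597,291)],(571,116,85)))
E
```

```text
(array([ 599.6, -224.7,  102.8]), array([ 0. , -1.7,  1.1,  0.4, -0.5, -0.8, -0.6,  1.7]))
(array([573. , 113.8,  77.5]), array([ 0. , -0.8, -0. ,  0.7]))
(array([571.7, 114. ,  79.5]), array([-1.4, -1.3,  1.2,  0.1,  0. ,  1. ]))
```

>>> play_rows --increments '[[1,[36,-10,0],0],[1,[36,-10,0],0],[1,[36,-10,0],0],[1,[36,-10,0],0],[1,[36,-10,0],0],[1,[36,-10,0],0],[1,[36,-10,0],0],[1,[36,-10,0],0],[1,[36,-10,0],0],[1,[36,-10,0],0],[1,[36,-10,0],0],[1,[36,-10,0],0]]'

```text
time: 1.6
tool_pos: [543.4, -350.1, 231.4]
tcp_rot: [180.0, -0.0, 15.1]
ft_force: [-0.1, -0.4, -0.1]
finger_gap: 85.5
grip_force: 0.0
```

>>> play_rows --increments '[[1,[0,0,0],-0.122],[1,[0,0,0],-0.122],[1,[0,0,0],-0.122],[1,[0,0,0],-0.122],[1,[0,0,0],-0.122],[1,[0,0,0],-0.122],[1,[0,0,0],-0.122],[1,[0,0,0],-0.122],[1,[0,0,0],-0.122],[1,[0,0,0],-0.122],[1,[0,0,0],-0.122],[1,[0,0,0],-0.122]]'

```text
time: 2.6
tool_pos: [541.9, -351.3, 231.3]
tcp_rot: [-180.0, 0.0, 99.3]
ft_force: [0.1, 0.2, 0.4]
finger_gap: 85.6
grip_force: 0.0
```

```bash
cat >> h.py <<'E'
def go(P,yaw):
    "shift (tool axes now) and turn to a world TCP pose, tool down"
    from scipy.spatial.transform import Rotation as R
    q=sense(); Rm=R.from_euler('xyz',q['tcp_rot'],degrees=True).as_matrix()
    d=(Rm.T@(np.array(P)-q['tool_pos'])).round(1); t=(q['tcp_rot'][2]-yaw+180)%360-180
    print('t',round(q['time'],2),'pos',q['tool_pos'].round(1),q['tcp_rot'].round(2),'F',q['ft_force'].round(1),'gap',round(q['finger_gap'],1),'grip',round(q['grip_force'],1))
    print('shift',d,'turn',np.radians(t).round(3))
E
python3 - <<'E'
from h import *
s=snapshot('wrist'); save(s,'w1')
for q in ['drip_tray','drip_tray_grip']:
    for r in pinpoint(q,s): P=w(s,r['xyz']); print(q,round(r['p'],2),P.round(1),px(s,P).round())
go((618.5,-311,100),102.8)
E
```

```text
drip_tray 0.9 [ 248.2 -330.5   -0.9] [  7. 128.]
drip_tray 0.77 [ 487.4 -483.7    1.4] [250. 317.]
drip_tray 0.65 [ 6.004e+02 -2.246e+02 -6.000e-01] [412.  71.]
drip_tray 0.58 [ 2.734e+02 -5.647e+02 -1.000e-01] [ 45. 354.]
drip_tray_grip 0.97 [ 621.4 -313.7   44.1] [424. 183.]
drip_tray_grip 0.87 [ 571.5 -485.1   39.4] [330. 350.]
drip_tray_grip 0.76 [ 356.6 -552.7   44.3] [101. 381.]
t 2.75 pos [ 541.9 -351.3  231.3] [-180.     -0.     98.76] F [-0.2  0.7 -0.1] gap 85.3 grip 0.0
shift [ 28.2  81.9 131.3] turn -0.071
```

View pics/w1.png

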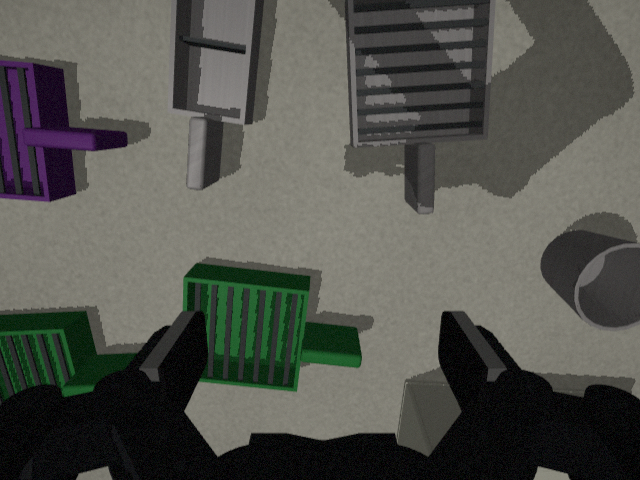

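The wrist view shows the broad tray's rear rim at (350,145)–(486,138) and its tab end at (425,210). The network's origin agrees with my fit.

```bash
python3 - <<'E'
from h import *
s=snapshot('wrist')
f=fit(s,[(-57,55,38),(-57,-55,38),(-112,0,60)],[(350,145),(486,138),(426,209)],(600,-224,103));print(f)
x=f[0]; g=T(x[:2],x[2],(-87,0,0)); print(g)
go((g[0],g[1],100),x[2])
E
```

```text
(array([ 598.6, -225.5,  102.4]), array([ 1.7, -0.4, -0. , -2.1, -1.6,  2.5]))
[ 617.28197346 -310.47048822    0.        ]
t 2.8 pos [ 541.9 -351.3  231.3] [-180.     -0.     98.68] F [0.8 0.2 1.1] gap 85.2 grip 0.0
shift [ 29.   80.7 131.3] turn -0.065
```

>>> play_rows --increments '[[1,[7,20,20],-0.022],[1,[7,20,20],-0.022],[1,[7,20,20],-0.021],[1,[8,21,20],0],[1,[0,0,20],0],[1,[0,0,20],0],[1,[0,0,0],0]]'

```text
time: 3.38
tool_pos: [613.5, -305.5, 105.4]
tcp_rot: [-179.7, -0.3, 102.5]
ft_force: [-1.1, -0.5, -0.8]
finger_gap: 85.4
grip_force: 0.0
```

```bash
python3 - <<'E'
from h import *
s=snapshot('wrist'); save(s,'w2')
for q in ['drip_tray','drip_tray_grip']:
    for r in pinpoint(q,s): P=w(s,r['xyz']); print(q,round(r['p'],2),P.round(1),px(s,P).round())
go((618,-311,24),102.5)
E
```

```text
drip_tray 0.81 [ 598.6 -227.2    2. ] [328. 112.]
drip_tray_grip 0.94 [ 622.6 -314.9   43.8] [336. 282.]
t 3.53 pos [ 616.1 -307.9  112.2] [1.7998e+02 2.0000e-02 1.0254e+02] F [0.  0.1 1.1] gap 85.5 grip 0.0
shift [-3.4  1.1 88.2] turn 0.001
```

View pics/w2.png

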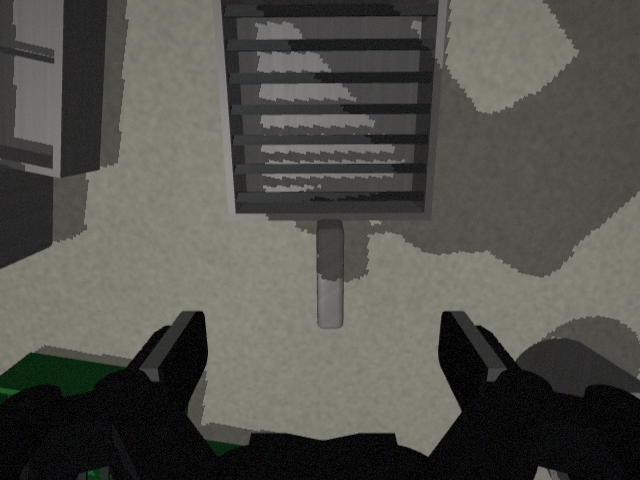

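The tray's rear rim is at (232,214)–(430,213), square to the tool, with the tab end at (330,326) between the open fingers.

```bash
python3 - <<'E'
from h import *
s=snapshot('wrist')
f=fit(s,[(-57,55,38),(-57,-55,38),(-112,6,60),(-112,-6,60)],[(231,214),(431,213),(318,326),(343,326)],(600,-224,103));print(f)
x=f[0]; g=T(x[:2],x[2],(-87,0,0)); print(g)
go((g[0],g[1],24),x[2])
E
```

```text
(array([ 603.1, -229. ,  102.7]), array([ 1.6,  2.2, -2.4,  3. ,  2. , -2.9, -1.2, -2.9]))
[ 622.22661978 -313.87150532    0.        ]
t 3.58 pos [ 616.7 -308.4  113.3] [1.7990e+02 1.0000e-01 1.0256e+02] F [-0.7 -0.  -0.3] gap 85.2 grip 0.0
shift [-6.4  4.1 89.3] turn -0.002
```

>>> play_rows --increments '[[1,[-3,2,20],0],[1,[-3,1,25],0],[1,[0,0,25],0],[1,[0,0,12],0],[1,[0,0,5],0],[1,[0,0,0],0],[1,[0,0,0],0]]'

```text
time: 4.17
tool_pos: [621.1, -313.4, 26.1]
tcp_rot: [179.9, 0.1, 102.6]
ft_force: [1.0, 0.7, 0.5]
finger_gap: 85.5
grip_force: 0.0
```

```bash
python3 - <<'E'
from h import *
go((621,-313.5,24),102.6)
E
```

```text
t 4.17 pos [ 621.1 -313.4   26.1] [1.7991e+02 8.0000e-02 1.0264e+02] F [1.  0.7 0.5] gap 85.5 grip 0.0
shift [-0.1 -0.1  2.1] turn 0.001
```

>>> play_rows --increments '[[-1,[0,0,0],0],[-1,[0,0,0],0],[-1,[0,0,0],0],[-1,[0,0,0],0],[-1,[0,0,0],0],[-1,[0,0,0],0],[-1,[0,0,0],0],[-1,[0,0,0],0],[-1,[0,0,0],0],[-1,[0,0,0],0],[-1,[0,0,0],0],[-1,[0,0,0],0]]' --force 50

```text
time: 5.17
tool_pos: [620.3, -313.0, 24.6]
tcp_rot: [180.0, 0.0, 102.7]
ft_force: [-2.4, 0.4, 5.7]
finger_gap: 13.1
grip_force: 49.7
```

```bash
python3 - <<'E'
from h import *
s=snapshot('wrist')
for q in ['drip_tray','dispenser']:
    for r in pinpoint(q,s): P=w(s,r['xyz']); print(q,round(r['p'],2),P.round(1),px(s,P).round())
go((621,-313.5,24),102.6)
E
```

```text
drip_tray 0.94 [ 6.037e+02 -2.250e+02  2.000e-01] [330.  80.]
t 5.32 pos [ 620.3 -312.9   24.6] [1.7999e+02 1.0000e-02 1.0266e+02] F [-2.5  0.5  5.2] gap 13.5 grip 49.7
shift [-0.7  0.6  0.6] turn 0.001
```

>>> play_rows --increments '[[-1,[0,0,-2],0],[-1,[0,0,0],0.06],[-1,[0,0,0],0.09],[-1,[0,0,0],0.09],[-1,[0,0,0],0.09],[-1,[0,0,0],0.09]]'

```text
time: 5.82
tool_pos: [619.5, -312.2, 24.9]
tcp_rot: [-179.9, -0.0, 78.4]
ft_force: [0.5, -0.3, -4.1]
finger_gap: 13.3
grip_force: 48.8
```

>>> play_rows --increments '[[-1,[10,-7,0],0],[-1,[20,-13,0],0],[-1,[20,-13,0],0],[-1,[20,-13,0],0],[-1,[20,-13,0],0],[-1,[20,-13,0],0],[-1,[20,-13,0],0],[-1,[20,-13,0],0],[-1,[20,-13,0],0],[-1,[20,-12,0],0],[-1,[10,-5,0],0],[-1,[0,0,0],0]]'

```text
time: 6.82
tool_pos: [532.8, -89.0, 25.3]
tcp_rot: [-179.9, -0.0, 78.7]
ft_force: [0.6, 0.0, -2.6]
finger_gap: 13.5
grip_force: 49.2
```

```bash
python3 - <<'E'
from h import *
s=snapshot('wrist'); save(s,'w3')
S=snapshot('scene')
cv2.imwrite('pics/s3.png',cv2.resize(S['color'][200:350,360:560,::-1],(800,600),interpolation=cv2.INTER_CUBIC))
for c in (s,S):
  for q in ['drip_tray','drip_tray_grip','dispenser']:
    for r in pinpoint(q,c):
      P=w(c,r['xyz'])
      if P[1]>-150: print(q,round(r['p'],2),P.round(1),px(c,P).round())
go((534.8,-69.2,24),78.5)
E
```

```text
drip_tray 0.59 [ 5.506e+02 -2.100e+00 -3.000e-01] [324.  82.]
drip_tray_grip 0.63 [539.5 -90.8  42.9] [341. 339.]
drip_tray 0.98 [550.4  -3.3   1.5] [413. 277.]
drip_tray_grip 0.73 [537.2 -88.9  41.4] [374. 270.]
dispenser 0.8 [ 5.704e+02  1.178e+02 -5.000e-01] [472. 275.]
t 7.22 pos [534.5 -92.2  26.3] [179.99   0.    78.54] F [ 0.2  0.4 -2. ] gap 13.2 grip 49.2
shift [22.6 -4.3  2.3] turn 0.001
```

View pics/w3.png

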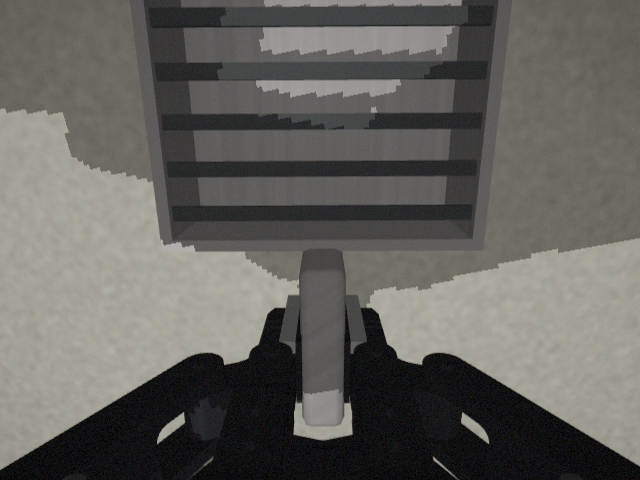

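View pics/s3.png

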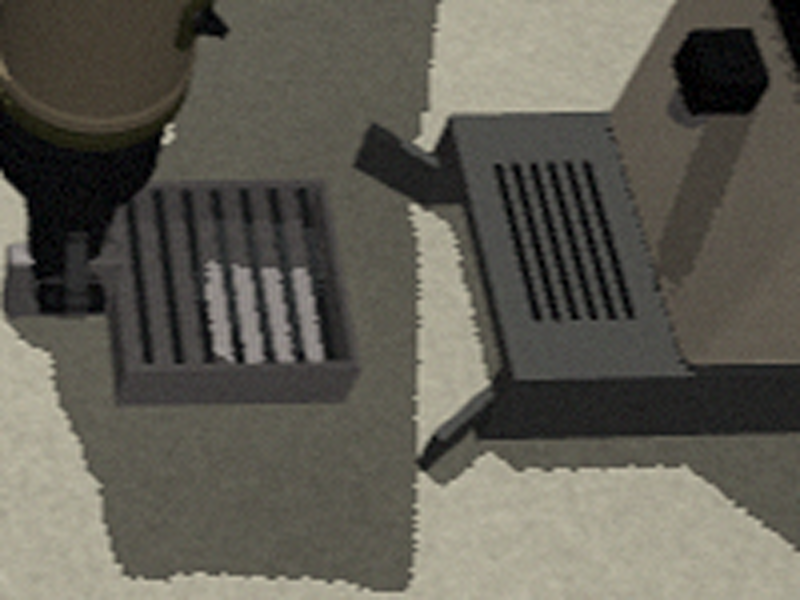

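The tray hangs square in the fingers. In the scene crop (offset 360,200; scale 4) its nose rim is at (440.8,245.5)–(449.3,291.3) and the foot's front top edge at (472.5,229.3)–(486.3,295).

```bash
python3 - <<'E'
from h import *
s=snapshot('scene')
# z of tray includes ~2 mm lift
t=fit(s,[(57,55,40),(57,-55,40),(-57,-55,40)],[(440.7,245.5),(449.2,291.3),(388.8,293.7)],(550,-3,79));print(t)
y=78.5;q=sense();print('tray by tool',T(q['tool_pos'][:2],q['tcp_rot'][2],(87,0,0)))
for k in ([(0,76,66),(0,-76,66)],[(472.5,229.3),(486.3,295)]),([(0,76,66),(0,-76,66),(208,-76,66)],[(472.5,229.3),(486.3,295),(597,291)]):
  d=fit(s,*k,(571,116,79)); print(d)
  x=d[0]; u=np.radians(x[2]); v=t[0][:2]-x[:2]; print('tray in disp: x',v@[np.cos(u),np.sin(u)],'y',v@[-np.sin(u),np.cos(u)])
S=snapshot('side'); 
cv2.imwrite('pics/sd3.png',cv2.resize(S['color'][100:220,300:440,::-1],(700,600),interpolation=cv2.INTER_CUBIC))
for q in ['drip_tray','dispenser']:
    for r in pinpoint(q,S):
      P=w(S,r['xyz'])
      if P[1]>-150: print(q,round(r['p'],2),P.round(1))
E
```

```text
(array([550.5,  -4.6,  78.5]), array([-0.6, -0.5, -0.6,  1.2,  1.2, -0.7]))
tray by tool [551.70534432  -6.8335099    0.        ]
(array([573.4, 113.6,  77.5]), array([ 0. , -0.5, -0. ,  0.4]))
tray in disp: x -120.35465520075866 y -3.2259838044373077
(array([572.1, 113.8,  79.5]), array([-1.5, -1. ,  1.3, -0.3,  0. ,  1.1]))
tray in disp: x -120.3536684062026 y -0.33838021488881337
drip_tray 0.76 [ 5.526e+02 -2.200e+00  3.000e-01]
```

View pics/sd3.png

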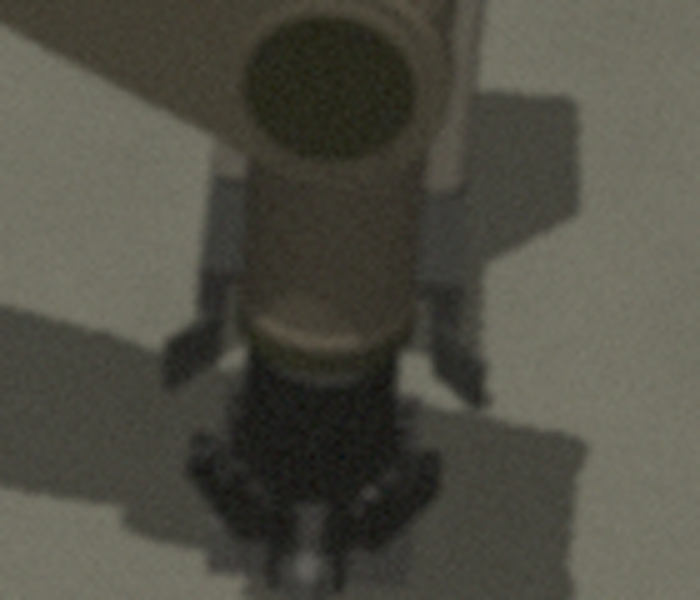

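>>> play_rows --increments '[[-1,[8,-1,0],0],[-1,[12,-1,0],0],[-1,[12,0,0],0],[-1,[12,0,0],0],[-1,[10,0,0],0],[-1,[8,0,0],0],[-1,[8,0,0],0],[-1,[8,0,0],0],[-1,[7,0,0],0],[-1,[0,0,0],0]]'

```text
time: 8.25
tool_pos: [549.3, -6.4, 26.3]
tcp_rot: [180.0, -0.0, 78.6]
ft_force: [0.0, 0.1, -3.1]
finger_gap: 13.2
grip_force: 49.1
```

```bash
python3 - <<'E'
from h import *
S=snapshot('scene')
cv2.imwrite('pics/s4.png',cv2.resize(S['color'][200:350,360:560,::-1],(800,600),interpolation=cv2.INTER_CUBIC))
go((534.8,-69.2,24),78.5); print(sense()['wrist_torque'])
E
```

```text
t 8.3 pos [549.2  -7.1  26.3] [-180.      0.     78.65] F [-0.4 -0.3 -3.6] gap 13.2 grip 49.2
shift [-63.7  -1.9   2.3] turn 0.003
[-0.20733853  0.06435228 -0.02217927]
```

View pics/s4.png

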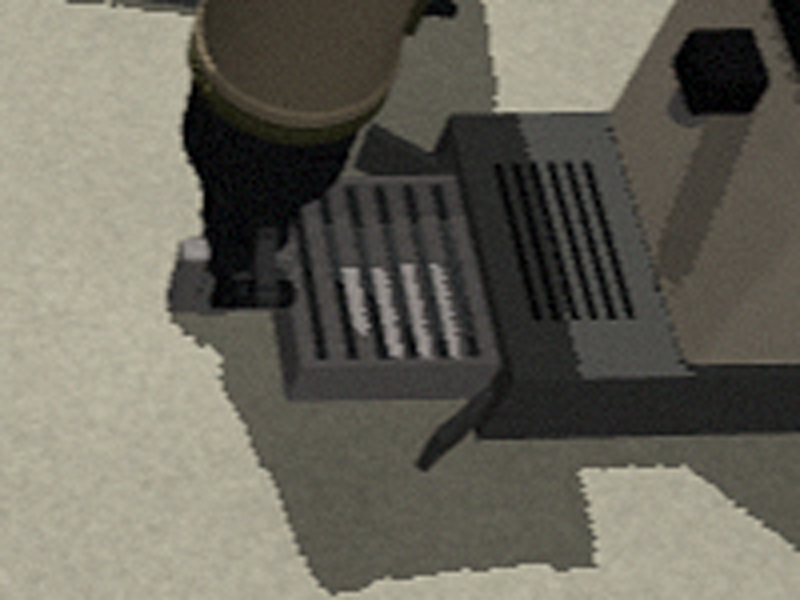

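>>> play_rows --increments '[[-1,[6,0,0],0],[-1,[8,0,0],0],[-1,[8,0,0],0],[-1,[8,0,0],0],[-1,[8,0,0],0],[-1,[8,0,0],0],[-1,[4,0,0],0],[-1,[0,0,0],0]]'

```text
time: 8.97
tool_pos: [559.1, 42.5, 26.3]
tcp_rot: [-180.0, -0.0, 78.7]
ft_force: [0.1, -0.4, -3.3]
finger_gap: 13.5
grip_force: 49.1
```

```bash
python3 - <<'E'
from h import *
go((572-27*.2,114-27*.98,25),78.5); print(sense()['wrist_torque'])
E
```

```text
t 8.97 pos [559.1  42.5  26.3] [-1.800e+02 -1.000e-02  7.867e+01] F [ 0.1 -0.4 -3.3] gap 13.5 grip 49.1
shift [45.7 -1.5  1.3] turn 0.003
[-0.1732665   0.0138926   0.03606132]
```

>>> play_rows --increments '[[-1,[5,0,0],0],[-1,[8,0,0],0],[-1,[8,0,0],0],[-1,[7,0,0.5],0],[-1,[5,0,1],0],[-1,[4,0,0],0],[-1,[0,0,0],0],[-1,[0,0,0],0]]'

```text
time: 9.63
tool_pos: [566.3, 77.9, 24.8]
tcp_rot: [-180.0, -0.0, 78.6]
ft_force: [0.0, 0.4, -2.8]
finger_gap: 13.2
grip_force: 49.3
```

>>> play_rows --increments '[[-1,[2,0,0],0],[-1,[2,0,0],0],[-1,[0,0,0],0],[-1,[0,0,0],0]]'

```text
time: 9.97
tool_pos: [567.1, 81.5, 24.8]
tcp_rot: [-180.0, -0.0, 78.6]
ft_force: [0.7, -0.3, -2.1]
finger_gap: 13.6
grip_force: 49.2
```

>>> play_rows --increments '[[-1,[2,0,0],0],[-1,[2,0,0],0],[-1,[0,0,0],0],[-1,[0,0,0],0]]'

```text
time: 10.3
tool_pos: [567.3, 82.5, 24.8]
tcp_rot: [-180.0, 0.2, 78.6]
ft_force: [-4.0, -14.5, 2.2]
finger_gap: 13.3
grip_force: 49.9
```

```bash
python3 - <<'E'
from h import *
S=snapshot('scene')
cv2.imwrite('pics/s5.png',cv2.resize(S['color'][220:310,410:530,::-1],(800,600),interpolation=cv2.INTER_CUBIC))
for z in (38,66):
  for yy in (55,-55): print(z,yy,px(S,T((572.5,113.7),78.5,(0,yy,z))))
go((567,84,25),78.5); print(sense()['wrist_torque'])
E
```

```text
38 55 [470.08081707 244.47021248]
38 -55 [480.51424868 291.81439039]
66 55 [473.6608945  236.97717977]
66 -55 [484.61223611 285.02697496]
t 10.35 pos [567.3  82.6  24.7] [-179.95    0.24   78.56] F [ -4.7 -15.1   2. ] gap 13.5 grip 49.9
shift [ 1.3 -0.6 -0.3] turn 0.001
[-1.92557447  0.550165    0.10686838]
```

View pics/s5.png

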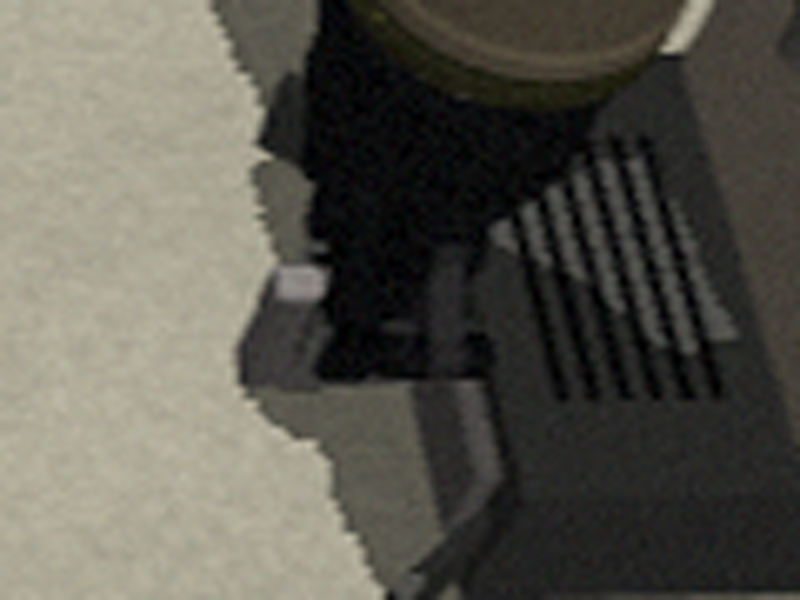

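Contact of about 15 N sits where the stop is expected. I'll press a bit more, then release and check for flushness.

>>> play_rows --increments '[[-1,[2,0,0],0],[-1,[0,0,0],0],[-1,[0,0,0],0],[-1,[0,0,0],0]]'

```text
time: 10.68
tool_pos: [567.2, 82.7, 24.7]
tcp_rot: [-179.9, 0.4, 78.5]
ft_force: [-6.8, -23.2, 4.7]
finger_gap: 13.5
grip_force: 50.3
```

>>> play_rows --increments '[[-1,[-2.5,0,0],0],[0.8,[0,0,0],0],[1,[0,0,0],0],[1,[0,0,0],0],[1,[0,0,0],0],[1,[0,0,0],0],[1,[0,0,0],0],[1,[0,0,0],0],[1,[0,0,0],0],[1,[0,0,0],0]]'

```text
time: 11.52
tool_pos: [567.8, 85.0, 24.8]
tcp_rot: [180.0, -0.0, 78.6]
ft_force: [1.4, -0.3, 0.3]
finger_gap: 85.6
grip_force: 0.0
```

>>> play_rows --increments '[[1,[-1,0,-10],0],[1,[-2,0,-20],0],[1,[-5,0,-30],0],[1,[-20,0,-30],0],[1,[-25,0,-20],0],[1,[-25,0,-10],0],[1,[-25,0,0],0],[1,[-25,0,0],0],[1,[-20,0,0],0],[1,[0,0,0],0],[1,[0,0,0],0]]'

```text
time: 12.43
tool_pos: [538.5, -61.1, 145.6]
tcp_rot: [180.0, -0.0, 78.5]
ft_force: [0.3, -0.1, -0.4]
finger_gap: 85.4
grip_force: 0.0
```

```bash
python3 - <<'E'
from h import *
S=snapshot('scene'); s=snapshot('wrist')
a=cv2.resize(S['color'][225:315,440:500,::-1],(400,600),interpolation=cv2.INTER_CUBIC)
b=cv2.resize(s['color'][:,:,::-1],(400,300)); b=np.vstack([b,cv2.resize(s['color'][0:240,160:480,::-1],(400,300))])
cv2.imwrite('pics/f.png',np.hstack([a,b]))
for c in (S,s):
  for q in ['drip_tray','dispenser']:
    for r in pinpoint(q,c):
      P=w(c,r['xyz'])
      if P[1]>-150: print(q,round(r['p'],2),P.round(1))
go((567,84,25),78.5)
E
```

```text
drip_tray 0.49 [568.6  86.2  41.4]
dispenser 0.92 [571.6 115.6   1.6]
t 12.73 pos [538.6 -59.3 144.8] [-1.7999e+02 -1.0000e-02  7.8670e+01] F [-0.5  0.5  0.5] gap 85.3 grip 0.0
shift [146.1  -0.3 119.8] turn 0.003
```

View pics/f.png

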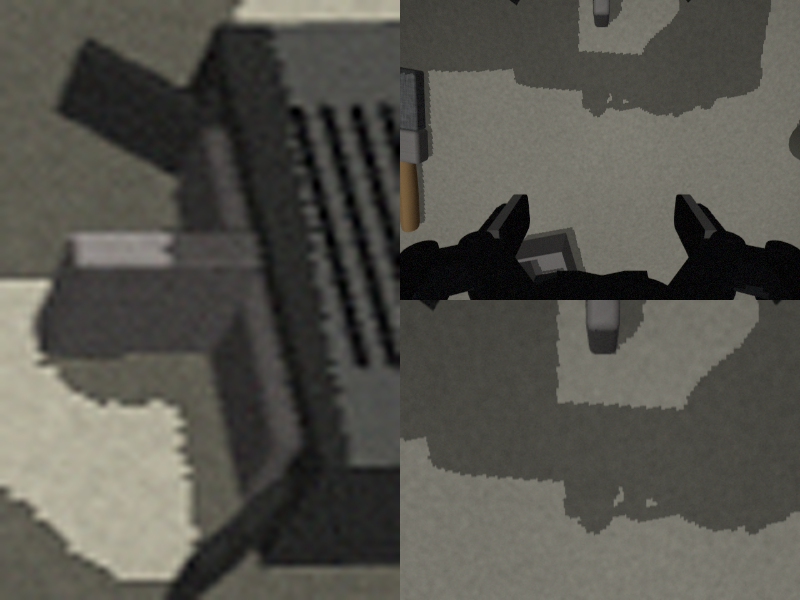

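The tray is in the bay and its tab sticks out. The rear rim edge runs (470.8,244.2)–(480.5,291), against a predicted flush line of (470.1,244.5)–(480.5,291.8). I'll check the tab end numerically too.

```bash
python3 - <<'E'
from h import *
S=snapshot('scene')
print(fit(S,[(3,55,38),(3,-55,38),(-52,7,60),(-52,-7,60)],[(470.9,244.2),(480.6,291.5),(450.8,260.3),(451.2,265.2)],(572,114,78)))
print(fit(S,[(0,76,66),(0,-76,66)],[(440+218/6.667,225+28/6.667),(440+308/6.667,225+462/6.667)],(571,116,79)))
for r in pinpoint('narrow_tray',S): print(w(S,r['xyz']).round(1),r['p'])
E
```

```text
(array([572.6, 111.6,  78.6]), array([-0.3,  0.5,  0.5,  0.5, -0.5, -1.1,  0.3,  0.1]))
(array([572.5, 114.1,  77.3]), array([ 0. , -0.7, -0. ,  0.6]))
[ 432.1 -234.    -2.2] 0.8
```

The hard stop and the fit agree (rear face flush within 1–2 mm). One gentle push on the tab end with shut fingers will confirm that it is home.

>>> play_rows --increments '[[-1,[0,0,20],0],[-1,[0,0,30],0],[-1,[0,0,30],0],[-1,[0,0,25],0],[-1,[10,0,5],0],[-1,[20,0,0],0],[-1,[20,0,0],0],[-1,[20,0,0],0],[-1,[10,0,0],0],[-1,[5,0,0],0],[-1,[0,0,0],0],[-1,[0,0,0],0]]'

```text
time: 13.83
tool_pos: [555.5, 23.0, 35.2]
tcp_rot: [180.0, 0.0, 78.6]
ft_force: [-0.2, 0.6, 0.2]
finger_gap: -0.1
grip_force: 0.0
```

>>> play_rows --increments '[[-1,[4,0,0],0],[-1,[4,0,0],0],[-1,[4,0,0],0],[-1,[0,0,0],0],[-1,[0,0,0],0]]'

```text
time: 14.25
tool_pos: [557.7, 34.9, 34.8]
tcp_rot: [-180.0, 0.0, 78.6]
ft_force: [0.4, -0.0, 0.5]
finger_gap: 0.3
grip_force: 0.0
```

>>> play_rows --increments '[[-1,[4,0,0],0],[-1,[4,0,0],0],[-1,[3,0,0],0],[-1,[0,0,0],0],[-1,[0,0,0],0]]'

```text
time: 14.67
tool_pos: [559.9, 46.0, 34.8]
tcp_rot: [-180.0, 0.0, 78.6]
ft_force: [0.0, 0.4, -0.1]
finger_gap: 0.2
grip_force: 0.0
```

>>> play_rows --increments '[[-1,[2,0,0],0],[-1,[2,0,0],0],[-1,[0,0,0],0],[-1,[0,0,0],0]]'

```text
time: 15.0
tool_pos: [560.5, 49.0, 34.8]
tcp_rot: [-180.0, 0.1, 78.6]
ft_force: [0.2, -5.3, 1.3]
finger_gap: -0.2
grip_force: 2.5
```

>>> play_rows --increments '[[-1,[2,0,0],0],[-1,[1,0,0],0],[-1,[0,0,0],0],[-1,[0,0,0],0]]'

```text
time: 15.33
tool_pos: [560.6, 49.1, 34.6]
tcp_rot: [-180.0, 0.3, 78.6]
ft_force: [-4.1, -18.6, 2.6]
finger_gap: -0.5
grip_force: 9.4
```

Rigid: 19 N with no movement, so it is home. Backing off and handing in.

>>> play_rows --increments '[[-1,[-5,0,0],0],[-1,[-15,0,0],0],[-1,[-25,0,0],0],[-1,[-20,0,-20],0],[-1,[0,0,-30],0],[-1,[0,0,-20],0],[-1,[0,0,0],0],[-1,[0,0,0],0],[-1,[0,0,0],0]]'

```text
time: 16.08
tool_pos: [548.2, -10.8, 104.3]
tcp_rot: [-180.0, -0.0, 78.6]
ft_force: [-0.2, 0.5, 0.3]
finger_gap: -0.1
grip_force: 0.0
```

```bash
python3 -c "
from h import *
go((567,84,25),78.5); print(hand_in())"
```

```text
t 16.08 pos [548.2 -10.8 104.3] [-1.7998e+02 -2.0000e-02  7.8610e+01] F [-0.2  0.5  0.3] gap -0.1 grip 0.0
shift [96.6 -0.2 79.3] turn 0.002
the job is handed in; nothing more can be done
None
```

The broad tray is in the bay against a hard stop, front flush to within about 2 mm by my camera measurement, with its tab sticking out; I left the narrow tray alone and handed in at 16 s (no verdict was returned).

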